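Mark a bass bridge in the pedal press

ROBOT

A 6-joint arm with a two-finger parallel gripper is mounted at the origin on the work surface. World frame = base frame: x ahead of the robot, y to its left, z up, the work surface at z = 0. Lengths are in m, angles in degrees, forces in N, time in s.
With the tool pointing down it reaches from about 0.25 to 0.8 m from the base axis. Payload 8.5 kg.
Tool frame: the origin (TCP) lies on the centre line of the jaws, within the pads' length; the fingertips stand 14 mm ahead of it and the grasp point (between the pads) lies 5 mm behind it; z points along the fingers, y is the line along which they close (so a half turn about z gives the same grasp; the last joint's range is limited). The gripper opens to 85 mm and grips with 20 to 120 N. Pads are 22 mm wide; open, the fingers measure 114 mm over their backs; the gripper's body (76 mm by 85 mm) begins 54 mm behind the grasp point. The pads swing forward as they close: fully open they stand 13 mm farther back than shut.
Start: joints at [64.114, 13.648, -0.773, 75.585, 0, 90], TCP at [0.229, 0.472, 0.245] pointing down, gripper open.
Joint ranges: [-152.45, 152.45], [-59.26, 108.67], [-65.41, 83.53], [-104.44, 129.93], [-82.83, 76.93], [-180, 180]. Speed limits (degrees/s): [127.2, 127.2, 159.86, 180, 180, 180].

INTERFACE

Orientations are given as a 3x3 rotation matrix whose columns are the frame's x, y, z axes.
In Python, from cell import ctrl, optics gives the robot as it stands. Calls block until the motion is done:
- ctrl.move_to(position, orientation): joint-space move of the TCP to a pose.
- ctrl.movel(position, ori=None, vel=0.15, force_limit=None): straight line of the TCP; ori=None keeps the orientation; vel is the mean speed in m/s. With force_limit (N) it stops when the force on the tool has changed by that much, and returns True; else False.
- ctrl.move_joints(angles): joint-space move.
- ctrl.open_jaws() and ctrl.clamp(force=None): open the fingers fully, or close them until they stop; force is the grip in N (None keeps the last).
- ctrl.dwell(seconds).
- ctrl.inverse_kinematics(position, orientation): joint angles nearest the present ones, or None.
- ctrl.get_state(): the state.
- optics.capture(name): name is "scene" or "top"; returns the picture (480x640x3 uint8, blue, green, red); there is no depth.
- optics.camera_model(name): a dict with "K" (3x3 intrinsics, pixels), "dist" ([k1, k2, p1, p2, k3] as OpenCV has them; the pictures are not rectified), "rvec" (rotation vector, rad) and "tvec" (3), from world to camera coordinates, as OpenCV has them. Camera axes: x right, y down, z forward; pixel columns grow to the right and rows downward; lengths in m; the calibration is good to about 2 mm. A picture is of the moment at which its call begins. camera_model takes no time and is no camera call.
A pose or a line that the arm cannot do raises ctrl.Unreachable and nothing moves.
- ctrl.close_job(): hands the job in; it is judged then, once.
The state is a dict: "time": time; "joint_pos": joint angles; "dq": joint speeds; "joint_torque": joint torques, N m; "tool_pos": TCP position; "orientation": TCP orientation; "ft_force": force on the tool from outside, world axes, zero at the start; "ft_torque": the same for the moment, N m; "finger_gap": finger opening in m; "grip_force": force on a finger pad.
Only numpy, scipy, OpenCV 4.12 (cv2) and the standard library are available. Lean on these libraries where they do the work, as an engineer would, in place of code of your own. Each camera call takes 0.05 s, during which the arm holds its last target. There are 200 camera calls.

TASK

Lift the light maple bass bridge up and off its hook and set it gently down on its feet, upright and fully home in the nest of the green marking press. Let go of it, then press the red pedal all the way down to its stop so that the press marks the bridge, and let the pedal come back up. Leave the dark bridge hanging on its hook and do not knock over the varnish jar beside the press.

Things in the scene. Friction and masses are not known exactly. Their poses are not given: they have to be found in the camera images.
- maple_bridge: Light maple bass bridge blank, about 0.2 kg: flat upright plate 16 mm thick (x), 130 mm wide over its two feet (y), 160 mm tall (z up). Origin: centre of underside, between the feet. Grip its solid top block (78 mm wide, 104 to 160 mm up) across the thickness. Heart-shaped hole below it, 40 mm wide, 66 to 104 mm up; the flat top of the hole rests on the hook. Front and back alike.
- dark_bridge: A bridge of the same shape and size in dark wood, hanging on the other hook of the rack; it must stay there.
- rack: Fixed grey base 130 x 280 x 20 mm with two steel hooks 160 mm apart along its y; a flat tin stands on it. Origin: centre of its underside. The hooks' open ends point along its -x: a bridge comes off that way. Raise it 16 to 24 mm (20 is best), then draw it at least 60 mm along -x. Nothing of the rack itself is higher than 230 mm.
- hook_a (a point): Point on top of the +y hook's rod where a bridge hangs, 215 mm above the table; axes as the rack's. The rod is level, 8 mm thick, and comes from an upright 70 mm behind this point; its end, 35 mm in front (-x), turns up 12 mm.
- hook_b (a point): The same point on the other hook (rack's -y side). Either bridge may hang on either hook.
- nest (a point): Centre of the floor of the press's nest, 30 mm above the table; x away from the pedal. Slot 24 mm wide (x), 140 mm long (y), flared mouth. Front stop (-x) 71 mm high over the floor, rear lip and end stops 38 mm; green ram housing (x 50 to 106 mm) 100 mm. The seated bridge has its origin here (play 4 mm in x, 5 in y), thickness across the slot, either face forward.
- pedal_pad (a point): Middle of the upper face of the red pedal pad, 56 x 66 mm, in front (-x) of the press, about 160 mm from the nest; about 69 mm above the table when up, rising towards its free end by 0.28 rad. At the stop the pad is almost level and this point about 20 mm lower.
- pedal (a joint): Pedal angle in rad: 0 up (at rest), 0.26 down at its stop. A spring brings it back; at the pad it takes about 4 N to start and 11 N to reach the stop. It drives the brass ram forward to the bridge's back, pushing it to the front stop.
- varnish_jar: Amber varnish jar with black lid, 56 mm across, 85 mm tall, standing loose beside the press near the pedal. Origin: centre of its underside.
Mind the look-alikes: they are no part of the job. Leave any blue look-alike of the maple_bridge alone. Several things look just like the varnish_jar: the one meant starts nearest to the robot's base.

How it is judged:
By the outcome, as a careful person would: the job done as asked, in the order asked, and still so for the second after the job is handed in, with the robot touching nothing.
It also fails if it takes over 56 s, if anything falls off the work surface, if the arm or the gripper's body presses on something with over 40 N, if the wrist force passes 120 N, or if a joint passes its speed limit or range.

## Working session

There is one attempt and no reset: what is moved stays moved. The work goes in short steps, each a Python script; the robot and the scene stay as the last script left them, time stands still between calls to the robot, and variables do not carry over. Pictures are saved under pics/ and viewed, at most 10 in all, crops included, and the job is handed in when it is done.

```bash
ls; mkdir -p pics; python3 - <<'E'
from cell import ctrl, optics
import cv2
for n in ("scene","top"):
    cv2.imwrite(f"pics/{n}0.png",optics.capture(n)); m=optics.camera_model(n); print(n,m)
print(ctrl.get_state())
E
```

```text
pics
scene {'K': array([[563.96087752,   0.        , 320.33389329],
       [  0.        , 563.96087752, 237.23590487],
       [  0.        ,   0.        ,   1.        ]]), 'dist': array([-0.00813376,  0.        ,  0.        ,  0.        ,  0.        ]), 'rvec': array([ 1.48365607,  1.81717171, -1.00443716]), 'tvec': array([ 0.06958052, -0.17224617,  1.68441859])}
top {'K': array([[469.78874161,   0.        , 319.418085  ],
       [  0.        , 469.78874161, 233.89512737],
       [  0.        ,   0.        ,   1.        ]]), 'dist': array([-0.09611504,  0.        ,  0.        ,  0.        ,  0.        ]), 'rvec': array([ 2.1287908 , -2.12049278,  0.18238037]), 'tvec': array([0.06594639, 0.55702754, 0.97007913])}
{'time': 0.1, 'joint_pos': array([ 6.41134661e+01,  1.36775161e+01, -8.11872686e-01,  7.55834293e+01,
       -5.15781904e-04,  9.00017847e+01]), 'dq': array([ 0.050002  , -0.04752895,  0.09176993,  0.02614466, -0.03590771,
       -0.08164269]), 'joint_torque': array([-2.26812622e-04, -5.39719892e+01,  3.46998239e+01,  1.33875801e-02,
        1.46377050e-05,  6.25372692e-06]), 'tool_pos': array([0.22906064, 0.47200804, 0.24474355]), 'orientation': array([[-8.99646820e-01,  4.36618025e-01, -5.46770589e-04],
       [ 4.36618368e-01,  8.99646089e-01, -1.14732252e-03],
       [-9.04167235e-06, -1.27091514e-03, -9.99999192e-01]]), 'ft_force': array([-1.04836382, -0.43505619, -0.54789609]), 'ft_torque': array([ 0.00358498,  0.00174   , -0.00906187]), 'grip_force': 0.0, 'finger_gap': 0.0852223916831613}
```

View pics/scene0.png

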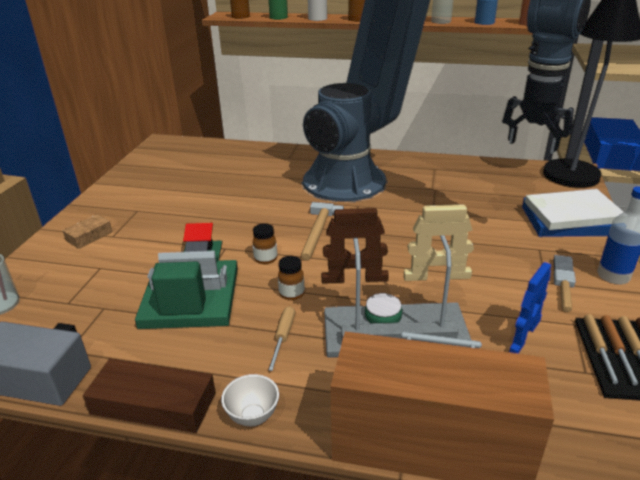

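View pics/top0.png

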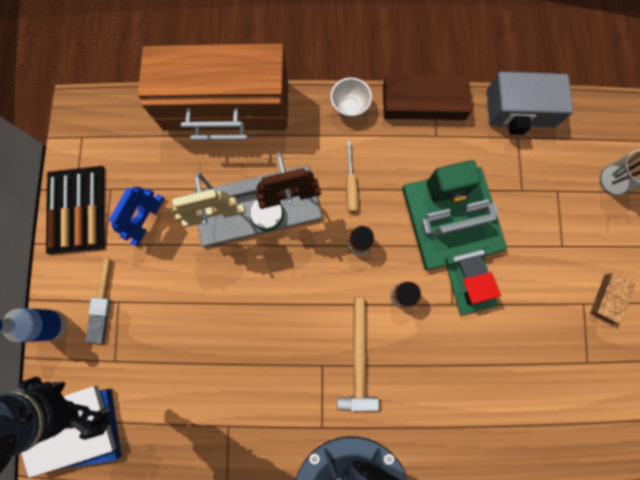

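The top view shows the rack at about (260,210), with the maple bridge on its left (+y) hook at (207,205) and the dark one at (288,188). The press is at (455,215), the red pedal at (481,288) and the jar nearest the base at (407,294). In the scene view the maple is at (440,243), the pedal at (198,235) and the press at (190,285). Next I'll enlarge these areas.

```bash
cat > h.py <<'E'
import cv2, numpy as np
def crop(src,dst,x0,y0,w,h,s):
    im=cv2.imread(src) if isinstance(src,str) else src
    c=cv2.resize(im[y0:y0+h,x0:x0+w],None,fx=s,fy=s,interpolation=cv2.INTER_CUBIC)
    for x in range((x0+9)//10*10,x0+w,10):
        p=int((x-x0+.5)*s); cv2.line(c,(p,0),(p,c.shape[0] if x%50==0 else 8),(255,255,0),1)
        if x%20==0: cv2.putText(c,str(x),(p-12,20),0,.4,(255,255,0),1)
    for y in range((y0+9)//10*10,y0+h,10):
        p=int((y-y0+.5)*s); cv2.line(c,(0,p),(c.shape[1] if y%50==0 else 8,p),(255,255,0),1)
        if y%20==0: cv2.putText(c,str(y),(10,p+4),0,.4,(255,255,0),1)
    if dst: cv2.imwrite(dst,c)
    return c
E
python3 - <<'E'
from h import *
crop("pics/top0.png","pics/a.png",165,148,165,105,4.8)
crop("pics/scene0.png","pics/b.png",318,198,165,120,4.8)
crop("pics/top0.png","pics/c.png",398,155,130,160,3.7)
crop("pics/scene0.png","pics/d.png",135,215,175,118,4.5)
E
```

```text
(no output)
```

View pics/a.png

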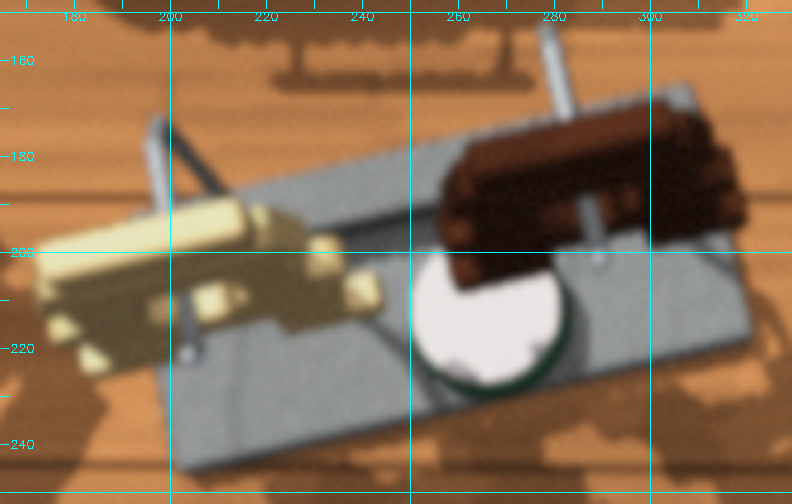

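View pics/b.png

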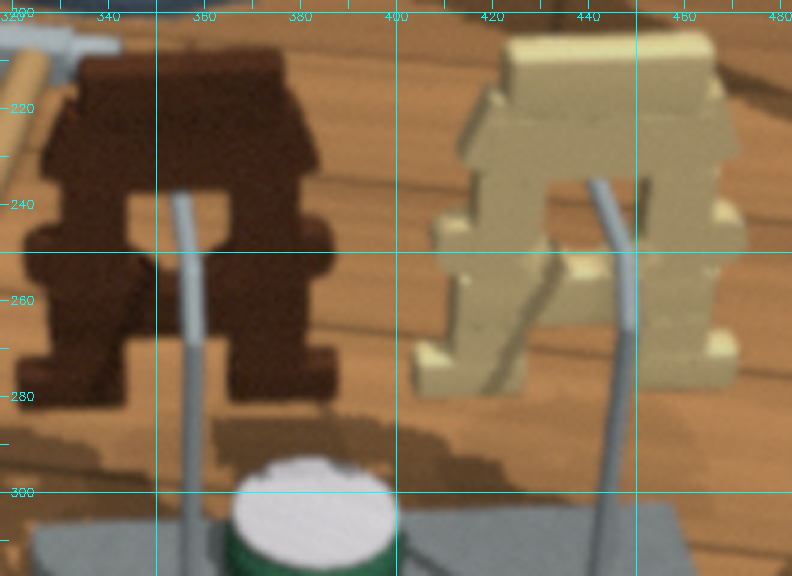

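View pics/c.png

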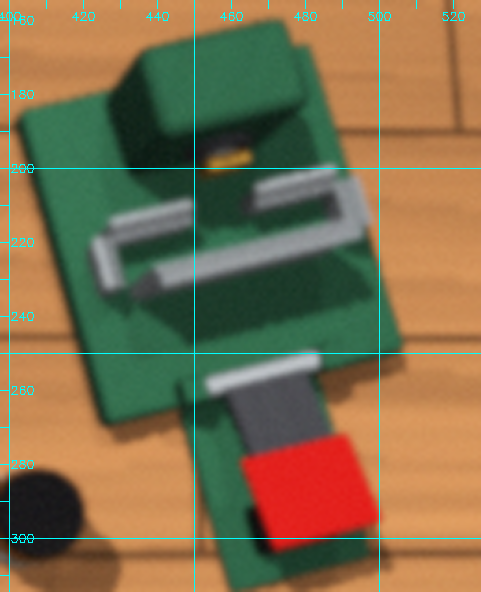

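View pics/d.png

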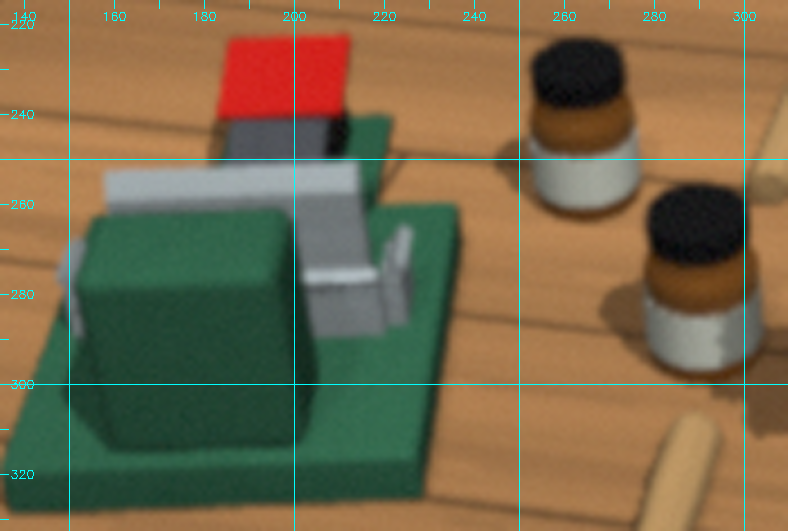

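Read-offs: maple top face in the top view is (174,198), (173,205), (214,189), (216,196), and in the scene view (424,206), (466,204), (467,209), (424,211). The front stop bar, ram housing and red pad corners are also clear in both views. Next I triangulate them.

```bash
cat >> h.py <<'E'
def ray(m,uv):
    R=cv2.Rodrigues(np.array(m['rvec'],float))[0]; t=np.array(m['tvec'],float)
    u=cv2.undistortPoints(np.array([[uv]],float),m['K'],m['dist'])[0,0]
    d=R.T@np.array([u[0],u[1],1]); return -R.T@t, d/np.linalg.norm(d)
def tri(mt,ms,a,b):
    A=np.zeros((3,3));B=np.zeros(3);rs=[ray(mt,a),ray(ms,b)]
    for c,d in rs:
        P=np.eye(3)-np.outer(d,d);A+=P;B+=P@c
    X=np.linalg.solve(A,B); return X,sum(np.linalg.norm(np.cross(X-c,d)) for c,d in rs)
def atz(m,uv,z):
    c,d=ray(m,uv); return c+d*(z-c[2])/d[2]
E
python3 - <<'E'
from cell import optics
from h import *
mt,ms=optics.camera_model('top'),optics.camera_model('scene')
np.set_printoptions(precision=4,suppress=True)
A=lambda p:(p[0]/4.8+165-.5,p[1]/4.8+148-.5)
B=lambda p:(p[0]/4.8+318-.5,p[1]/4.8+198-.5)
C=lambda p:(p[0]/3.7+398-.5,p[1]/3.7+155-.5)
D=lambda p:(p[0]/4.5+135-.5,p[1]/4.5+215-.5)
sets={'maple(+x-y,+x+y,-x+y,-x-y)':[(A(a),B(b)) for a,b in [((236,200),(510,62)),((46,242),(714,55)),((40,278),(709,32)),((245,233),(507,38))]],
'housing(-x-y,-x+y,+x+y,+x-y)':[(C(a),D(b)) for a,b in [((306,102),(100,210)),((162,137),(288,208)),((140,50),(275,287)),((278,20),(80,290))]],
'stop(+x+y,+x-y,-x-y,-x+y)':[(C(a),D(b)) for a,b in [((153,267),(359,192)),((355,220),(107,198)),((362,240),(104,172)),((160,287),(357,163))]],
'pad(+x+y,+x-y,-x-y,-x+y)':[(C(a),D(b)) for a,b in [((242,462),(346,117)),((345,433),(217,118)),((380,520),(230,38)),((275,552),(351,36))]],
'lid':[(C((40,515)),D((195*0+578,70)))]}
for k,v in sets.items():
    P=[];print(k)
    for a,b in v:
        X,e=tri(mt,ms,a,b);P.append(X);print('  ',X,'gap',round(e,4))
    P=np.array(P);print('  mean',P.mean(0), 'edges',[ (round(np.linalg.norm(P[i]-P[i-1]),4),round(np.degrees(np.arctan2(*(P[i]-P[i-1])[1::-1])),1)) for i in range(len(P))])
print('rack z.02', [atz(mt,A(p),.02) for p in [(180,472),(750,338),(688,85)]])
print('hook tips top', atz(mt,A((188,352)),.223),atz(mt,A((598,258)),.223))
print('hook root', atz(mt,A((158,120)),.215),atz(mt,A((548,28)),.215))
print('base plate press z~.03?', [atz(mt,C(p),.02) for p in [(20,120),(105,422),(402,348),(310,45)]])
E
```

```text
maple(+x-y,+x+y,-x+y,-x-y)
   [0.5968 0.2526 0.2652] gap 0.0015
   [0.5809 0.3242 0.2657] gap 0.0058
   [0.5669 0.3234 0.2679] gap 0.0031
   [0.5837 0.2493 0.2675] gap 0.0038
  mean [0.5821 0.2874 0.2666] edges [(np.float64(0.0137), np.float64(14.0)), (np.float64(0.0734), np.float64(102.5)), (np.float64(0.0142), np.float64(-176.9)), (np.float64(0.076), np.float64(-77.3))]
housing(-x-y,-x+y,+x+y,+x-y)
   [ 0.6527 -0.2639  0.1268] gap 0.0013
   [ 0.6326 -0.1824  0.1242] gap 0.0006
   [ 0.6835 -0.1706  0.1203] gap 0.0058
   [ 0.7021 -0.2516  0.1212] gap 0.0037
  mean [ 0.6677 -0.2171  0.1231] edges [(np.float64(0.0512), np.float64(-166.0)), (np.float64(0.084), np.float64(103.8)), (np.float64(0.0523), np.float64(13.0)), (np.float64(0.0831), np.float64(-77.0))]
stop(+x+y,+x-y,-x-y,-x+y)
   [ 0.5658 -0.1816  0.087 ] gap 0.0044
   [ 0.5932 -0.2995  0.088 ] gap 0.0061
   [ 0.5811 -0.3032  0.0936] gap 0.0013
   [ 0.5533 -0.1848  0.0946] gap 0.0012
  mean [ 0.5733 -0.2422  0.0908] edges [(np.float64(0.015), np.float64(14.3)), (np.float64(0.1211), np.float64(-76.9)), (np.float64(0.0138), np.flo
[... 259 characters left out ...]
.2745  0.0625] edges [(np.float64(0.0561), np.float64(14.7)), (np.float64(0.0651), np.float64(-74.9)), (np.float64(0.0551), np.float64(-166.7)), (np.float64(0.0638), np.float64(106.1))]
lid
   [ 0.4262 -0.1157  0.0757] gap 0.0031
  mean [ 0.4262 -0.1157  0.0757] edges [(np.float64(0.0), np.float64(0.0))]
rack z.02 [array([0.5341, 0.3317, 0.02  ]), array([0.5988, 0.0655, 0.02  ]), array([0.7228, 0.0958, 0.02  ])]
hook tips top [0.549  0.2776 0.223 ] [0.5858 0.1223 0.223 ]
hook root [0.6434 0.2965 0.215 ] [0.6807 0.1442 0.215 ]
base plate press z~.03? [array([ 0.6718, -0.1219,  0.02  ]), array([ 0.4849, -0.1679,  0.02  ]), array([ 0.53  , -0.3525,  0.02  ]), array([ 0.7221, -0.3069,  0.02  ])]
```

Measured heights sit a steady 5–8 mm below the stated ones, so the cameras have a common calibration offset. I'll do one joint fit of poses plus small camera corrections.

```bash
cat > fit.py <<'E'
from cell import optics
from h import *
from scipy.optimize import least_squares
np.set_printoptions(precision=4,suppress=True)
M={'t':optics.camera_model('top'),'s':optics.camera_model('scene')}
A=lambda p:(p[0]/4.8+164.5,p[1]/4.8+147.5)
B=lambda p:(p[0]/4.8+317.5,p[1]/4.8+197.5)
C=lambda p:(p[0]/3.7+397.5,p[1]/3.7+154.5)
D=lambda p:(p[0]/4.5+134.5,p[1]/4.5+214.5)
# params: bridge x y z yaw, press x y yaw, hb,wb, hx(housing shrink),hw, stop hw, stop xin, stop thick, cams 12
def model(p):
    bx,by,bz,bt,px,py,pt,hb,wb,hs,hw,sw,sx,st=p[:14]
    T=lambda x,y,t,L:[(x+a*np.cos(t)-b*np.sin(t),y+a*np.sin(t)+b*np.cos(t),z) for a,b,z in L]
    br=T(bx,by,bt,[(hb,-wb,bz),(hb,wb,bz),(-hb,wb,bz),(-hb,-wb,bz)])
    pr=T(px,py,pt,[(.05+hs,-hw,.13),(.05+hs,hw,.13),(.106-hs,hw,.13),(.106-hs,-hw,.13),
      (sx,sw,.101),(sx,-sw,.101),(sx-st,-sw,.101),(sx-st,sw,.101)])
    c,s=.028*np.cos(.28),.028*np.sin(.28)
    pad=T(px,py,pt,[(-.16+c,.033,.069-s),(-.16+c,-.033,.069-s),(-.16-c,-.033,.069+s),(-.16-c,.033,.069+s)])
    return np.array(br+pr+pad)
top=[A(a) for a in[(236,200),(46,242),(40,278),(245,233)]]+[C(a) for a in[(306,102),(162,137),(140,50),(278,20),(153,267),(355,220),(362,240),(160,287),(242,462),(345,433),(380,520),(275,552)]]
sc=[B(a) for a in[(510,62),(714,55),(709,32),(507,38)]]+[D(a) for a in[(100,210),(288,208),(275,287),(80,290),(359,192),(107,198),(104,172),(357,163),(346,117),(217,118),(230,38),(351,36)]]
def proj(X,m,d): return cv2.projectPoints(X,m['rvec']+d[:3],m['tvec']+d[3:],m['K'],m['dist'])[0][:,0]
pri=np.array([0,0,.271,0,0,0,0,.008,.039,0,.042,.06,-.013,.014]);sd=np.array([9,9,.003,9,9,9,9,.001,.001,.003,.01,.02,.003,.005])
cs=np.tile([.002]*3+[.002]*3,2)
def res(p):
    X=model(p); e=np.r_[(proj(X,M['t'],p[14:20])-top).ravel(),(proj(X,M['s'],p[20:26])-sc).ravel()]
    return np.r_[e/.6,(p[:14]-pri)/sd,p[14:]/cs]
x0=np.r_[.582,.287,.271,.23,.592,-.237,.232,pri[7:],np.zeros(12)]
if __name__=='__main__':
    r=least_squares(res,x0,x_scale='jac',loss='soft_l1'); p=r.x
    S=np.sqrt(np.diag(np.linalg.inv(r.jac.T@r.jac)))
    print('bridge',p[:3],np.degrees(p[3]),'press',p[4:6],np.degrees(p[6]),'\nrest',p[7:14],'\ncam',p[14:],'\nsd',S[:7])
    print(np.round(r.fun[:64].reshape(-1,2)*.6,1).tolist())
    np.save('p.npy',p)
    m=dict(M['t'],rvec=M['t']['rvec']+p[14:17],tvec=M['t']['tvec']+p[17:20])
    print('rack z.02', [atz(m,A(q),.02) for q in [(180,472),(750,338),(688,85)]],'hook tips',atz(m,A((188,352)),.227),atz(m,A((598,258)),.227))
    print('lid',atz(m,C((40,515)),.085))
E
python3 fit.py
```

```text
bridge [0.581  0.2873 0.2733] 12.420432022107942 press [ 0.5932 -0.2354] 14.154290424040967 
rest [ 0.0071  0.0377  0.0018  0.0419  0.0605 -0.0142  0.0133] 
cam [ 0.0002  0.0007  0.0006  0.0015  0.0005  0.0048  0.0013 -0.0002 -0.0001
  0.0014  0.0059  0.0009] 
sd [0.0021 0.0022 0.0014 0.0151 0.0021 0.0023 0.0036]
[[0.5, -0.4], [-2.0, -0.1], [0.5, 0.1], [-0.0, 0.4], [-0.1, -0.2], [0.6, -0.4], [-0.7, -0.6], [-0.1, -1.5], [0.1, -0.1], [-0.3, -0.9], [-0.3, -0.4], [0.0, 0.5], [-0.7, 0.7], [0.3, 1.0], [0.8, 1.5], [-0.3, 0.7], [0.4, -0.7], [0.4, -0.2], [-0.3, 0.7], [-0.2, 0.3], [0.4, 2.1], [0.4, 0.9], [-0.7, -0.8], [-0.8, 0.2], [-0.2, -2.8], [-1.0, -2.0], [0.9, 0.3], [1.0, 0.1], [-0.6, -0.8], [-0.1, 0.1], [-0.2, 0.2], [0.3, -0.4]]
rack z.02 [array([0.5343, 0.3347, 0.02  ]), array([0.5994, 0.0672, 0.02  ]), array([0.7241, 0.0977, 0.02  ])] hook tips [0.5486 0.2796 0.227 ] [0.5856 0.1241 0.227 ]
lid [ 0.426  -0.1148  0.085 ]
```

```bash
cat >> h.py <<'E'
def ori(yawdeg,sgn=1):
    c,s=np.cos(np.radians(yawdeg))*sgn,np.sin(np.radians(yawdeg))*sgn
    return np.array([[-s,c,0],[c,s,0],[0,0,-1.]])
def st(ctrl,m=''):
    s=ctrl.get_state(); print(m,round(s['time'],2),np.round(s['tool_pos'],4),'F',np.round(s['ft_force'],1),'gap',round(s['finger_gap'],4),'grip',round(s['grip_force'],1))
E
python3 - <<'E'
from cell import ctrl,optics
from h import *
for sg in (1,-1):
    for p in [(.582,.287,.35),(.582,.287,.249),(.45,0,.33),(.593,-.236,.3),(.593,-.236,.168),(.435,-.275,.09)]:
        q=ctrl.inverse_kinematics(p,ori(13.3,sg)); print(sg,p,None if q is None else np.round(q,0))
sg=1 if ctrl.inverse_kinematics((.593,-.236,.168),ori(13.3,1)) is not None else -1
O=ori(13.3,sg)
ctrl.move_to((.582,.287,.35),O); st(ctrl)
print(ctrl.movel((.582,.287,.249),vel=.12,force_limit=8)); st(ctrl)
cv2.imwrite('pics/scene1.png',optics.capture('scene'));cv2.imwrite('pics/top1.png',optics.capture('top'))
c=crop('pics/scene1.png',None,390,150,110,140,3.6); d=crop('pics/top1.png',None,150,130,110,140,3.6)
cv2.imwrite('pics/e.png',np.hstack([c,d]))
E
```

```text
1 (0.582, 0.287, 0.35) [ 26.  27.  34.  97.   0. 103.]
1 (0.582, 0.287, 0.249) [ 26.  26.  19.  82.   0. 103.]
1 (0.45, 0, 0.33) [ 0.  5.  1. 86.  0. 77.]
1 (0.593, -0.236, 0.3) [-22.  25.  24.  89.   0.  55.]
1 (0.593, -0.236, 0.168) [-22.  27.   7.  71.   0.  55.]
1 (0.435, -0.275, 0.09) [-32.  19. -18.  53.   0.  44.]
-1 (0.582, 0.287, 0.35) [ 26.  27.  34.  97.   0. -77.]
-1 (0.582, 0.287, 0.249) [ 26.  26.  19.  82.   0. -77.]
-1 (0.45, 0, 0.33) [   0.    5.    1.   86.    0. -103.]
-1 (0.593, -0.236, 0.3) [ -22.   25.   24.   89.    0. -125.]
-1 (0.593, -0.236, 0.168) [ -22.   27.    7.   71.    0. -125.]
-1 (0.435, -0.275, 0.09) [ -32.   19.  -18.   53.    0. -136.]
 1.62 [0.5812 0.2879 0.3499] F [-1.   0.2  0.6] gap 0.0851 grip 0.0
False
 2.62 [0.5822 0.2873 0.2499] F [-1.1  0.2  0.6] gap 0.0854 grip 0.0
```

View pics/e.png

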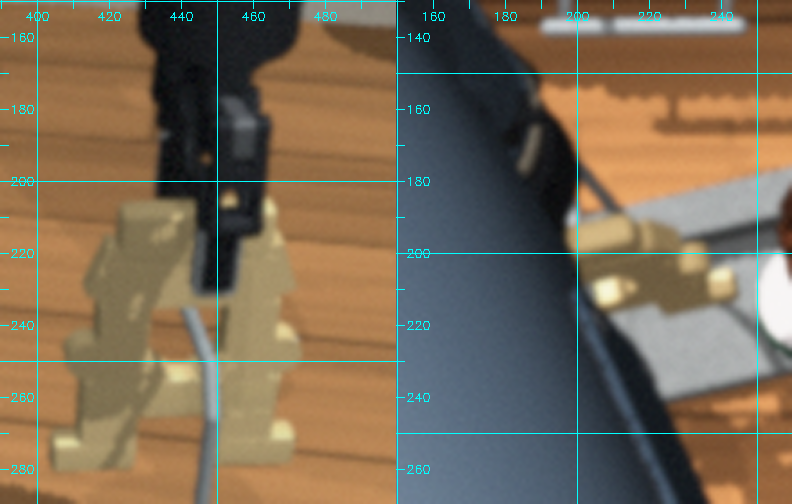

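The scene crop shows the near finger, tip at (449,231), in front of the top block, whose top edge is centred at (444,207). The finger stands 50 mm nearer the camera on a 13° yaw, which explains that offset. The alignment looks right, so I grip, lift, withdraw and carry to above the nest.

```bash
python3 - <<'E'
from cell import ctrl,optics
from h import *
O=ori(13.3)
ctrl.clamp(40); st(ctrl,'clamp')
p=np.array(ctrl.get_state()['tool_pos']); 
q=p+[0,0,.020]; ctrl.movel(q,vel=.05); st(ctrl,'lift')
d=np.array([np.cos(np.radians(13.4)),np.sin(np.radians(13.4)),0])
q=q-.085*d; print(ctrl.movel(q,vel=.1,force_limit=10)); st(ctrl,'draw')
E
```

```text
clamp 3.35 [0.582  0.287  0.2491] F [-0.3 -0.7  1.6] gap 0.0155 grip 43.4
lift 3.9 [0.5821 0.287  0.2692] F [ 0.4 -0.1 -2.9] gap 0.0153 grip 43.0
False
draw 4.9 [0.4998 0.2674 0.269 ] F [ 0.5  0.8 -1.8] gap 0.0154 grip 42.9
```

```bash
python3 - <<'E'
from cell import ctrl,optics
from h import *
O=ori(13.8)
q=np.array(ctrl.get_state()['tool_pos']); ctrl.movel(q+[0,0,.06],vel=.2)
ctrl.movel((.45,0,.33),O,vel=.25); ctrl.movel((.592,-.2365,.30),O,vel=.2); ctrl.movel((.592,-.2365,.255),O,vel=.1);ctrl.dwell(.3);st(ctrl)
cv2.imwrite('pics/scene2.png',optics.capture('scene'));cv2.imwrite('pics/top2.png',optics.capture('top'))
c=crop('pics/scene2.png',None,130,170,110,160,3.6); d=crop('pics/top2.png',None,400,145,110,160,3.6)
cv2.imwrite('pics/f.png',np.hstack([c,d]))
E
```

```text
9.03 [ 0.5922 -0.2366  0.2555] F [-0.2  0.  -3.2] gap 0.0157 grip 42.9
```

View pics/f.png

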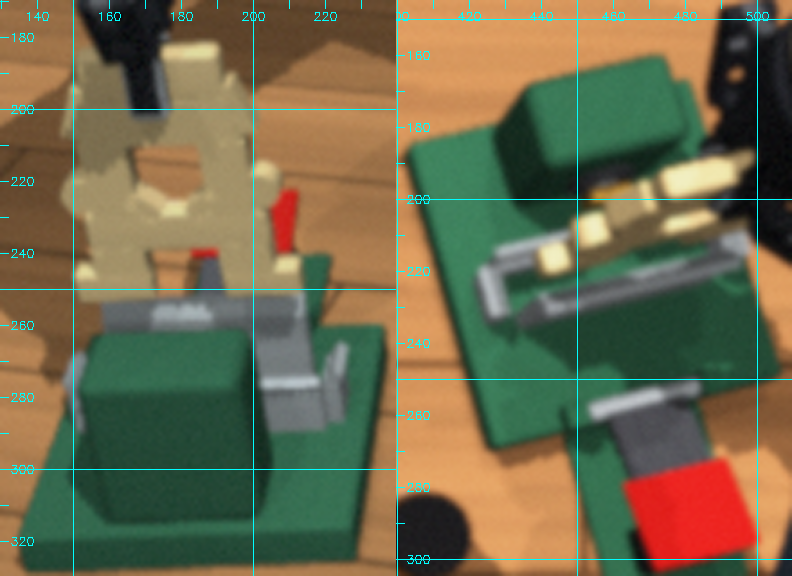

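The scene crop shows the bridge upright over the nest, its feet at (152,253) and (214,252), just above the front stop. The top crop shows the block's +y end at (474,194)/(475,200). Now I compare these with the press using the same corrected cameras.

```bash
python3 - <<'E'
from fit import *
p=np.load('p.npy')
Cm={'t':dict(M['t'],rvec=M['t']['rvec']+p[14:17],tvec=M['t']['tvec']+p[17:20]),'s':dict(M['s'],rvec=M['s']['rvec']+p[20:23],tvec=M['s']['tvec']+p[23:26])}
t=np.radians(13.8); R=np.array([[np.cos(t),-np.sin(t)],[np.sin(t),np.cos(t)]])
n=np.array([.592,-.2365])
def show(k,uv,z,loc,nm):
    X=atz(Cm[k],uv,z)[:2]; print(nm,'centre est (local rel. to .592,-.2365) mm',np.round(R.T@(X-n)*1000-np.array(loc),1))
E=lambda a:(129.5+a[0]/3.6,169.5+a[1]/3.6); F=lambda a:(399.5+(a[0]-396)/3.6,144.5+a[1]/3.6)
show('s',E((80,301)),.1175,(8,-65),'foot -y'); show('s',E((302,297)),.1175,(8,65),'foot +y')
show('t',F((662,176)),.2775,(7.1,38),'top+x'); show('t',F((668,200)),.2775,(-7.1,38),'top-x')
show('s',E((162,47)),.2775,(7.1*0+7.1,38-76*0-0) if 0 else (7.1,0),'skip')
show('s',E((219,57)),.2775,(7.1,38),'top scene +x+y')
# press in same cams
show('s',D((359,192)),.101,(-14.2,60.5),'stop+y');show('s',D((107,198)),.101,(-14.2,-60.5),'stop-y')
show('t',C((153,267)),.101,(-14.2,60.5),'stop+y t');show('t',C((355,220)),.101,(-14.2,-60.5),'stop-y t')
# end stops as seen in the top: inner faces at y=+-70, z=.068
for q in [(118,285),(108,235)]: show('t',C(q),.068,(0,70),'endstop inner')
E
```

```text
foot -y centre est (local rel. to .592,-.2365) mm [-9.9 -1.2]
foot +y centre est (local rel. to .592,-.2365) mm [-5.9 -1.1]
top+x centre est (local rel. to .592,-.2365) mm [-1.5 -0.2]
top-x centre est (local rel. to .592,-.2365) mm [0.6 0.5]
skip centre est (local rel. to .592,-.2365) mm [-16.5   6.7]
top scene +x+y centre est (local rel. to .592,-.2365) mm [-2.4  2. ]
stop+y centre est (local rel. to .592,-.2365) mm [11.6  2.5]
stop-y centre est (local rel. to .592,-.2365) mm [9.3 4.4]
stop+y t centre est (local rel. to .592,-.2365) mm [0.8 1.1]
stop-y t centre est (local rel. to .592,-.2365) mm [-0.3  0.8]
endstop inner centre est (local rel. to .592,-.2365) mm [-14.5   5. ]
endstop inner centre est (local rel. to .592,-.2365) mm [15.5  2.5]
```

```bash
python3 - <<'E'
from fit import *
from cell import ctrl
p=np.load('p.npy')
E=lambda a:(129.5+a[0]/3.6,169.5+a[1]/3.6)
t=np.radians(13.8); R=np.array([[np.cos(t),-np.sin(t)],[np.sin(t),np.cos(t)]]);n=np.array([.592,-.2365])
for loc,q in [((.008,-.065),(80,301)),((.008,.065),(302,297))]:
    f=lambda dy:proj(np.array([[*(n+R@(np.array(loc)+[0,dy])),.1175]]),M['s'],p[20:26])[0]
    print('foot seen',np.round(E(q),1),'pred',f(0),'px per mm y',f(.001)-f(0))
q=n+R@[.0008,.0007]; O=ori(13.9)
print(ctrl.movel((*q,.215),O,vel=.1,force_limit=8));st(ctrl)
print(ctrl.movel((*q,.1675),O,vel=.04,force_limit=5));ctrl.dwell(.2);st(ctrl)
E
```

```text
foot seen [151.7 253.1] pred [151.241  255.7893] px per mm y [ 0.4795 -0.0169]
foot seen [213.4 252. ] pred [213.5573 253.5979] px per mm y [ 0.4791 -0.0169]
False
 9.68 [ 0.5926 -0.2357  0.2152] F [ 0.   0.1 -2.3] gap 0.0157 grip 42.9
True
 10.97 [ 0.5924 -0.2355  0.1682] F [-0.2  0.3  5.4] gap 0.0156 grip 44.1
```

Contact came at TCP z = 0.168 m, which is the seated height, with no side force. I release, retreat and check.

```bash
python3 - <<'E'
from cell import ctrl,optics
from h import *
ctrl.open_jaws(); st(ctrl,'open')
p=np.array(ctrl.get_state()['tool_pos']); ctrl.movel(p+[0,0,.12],vel=.15)
ctrl.move_to((.44,-.274,.25),ori(13.9)); ctrl.clamp(20); ctrl.dwell(.1); st(ctrl,'above pedal')
cv2.imwrite('pics/scene3.png',optics.capture('scene'));cv2.imwrite('pics/top3.png',optics.capture('top'))
c=crop('pics/scene3.png',None,130,180,110,150,3.6); d=crop('pics/top3.png',None,400,155,110,150,3.6)
cv2.imwrite('pics/g.png',np.hstack([c,d]))
E
```

```text
open 11.66 [ 0.5917 -0.2352  0.1668] F [ 0.2  0.2 -0.4] gap 0.0852 grip 0.0
above pedal 14.16 [ 0.44   -0.274   0.2501] F [-0.4 -0.6  0. ] gap 0.0003 grip 0.0
```

View pics/g.png

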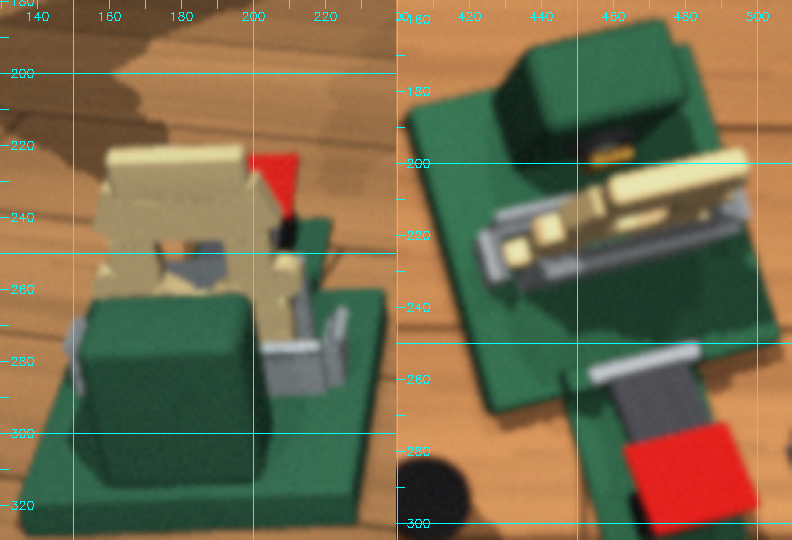

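The bridge stands upright in the slot, clear of the gripper: top face at scene (158–197,223), feet low behind the lip. Next I press the pedal.

```bash
python3 - <<'E'
from cell import ctrl,optics
from h import *
ctrl.movel((.44,-.274,.10),vel=.15,force_limit=8); st(ctrl)
print(ctrl.movel((.44,-.274,.070),vel=.03,force_limit=22)); st(ctrl,'a')
if 1:
    print(ctrl.movel((.44,-.274,.050),vel=.025,force_limit=20)); st(ctrl,'b')
ctrl.dwell(.4); st(ctrl,'hold')
cv2.imwrite('pics/scene4.png',optics.capture('scene'))
E
```

```text
15.41 [ 0.4404 -0.2743  0.1007] F [ 0.3 -0.1  0.5] gap 0.0 grip 0.0
False
a 16.56 [ 0.4392 -0.2743  0.07  ] F [-4.3 -0.8  8.4] gap 0.0001 grip 3.9
True
b 17.03 [ 0.439  -0.2745  0.0624] F [-2.2  1.8 12.3] gap -0.0002 grip 6.0
hold 17.43 [ 0.439  -0.2745  0.0624] F [-2.9  2.2 13.1] gap 0.0003 grip 6.4
```

```bash
python3 - <<'E'
from cell import ctrl,optics
from h import *
for z in (.061,.059):
    r=ctrl.movel((.439,-.2745,z),vel=.01,force_limit=20); ctrl.dwell(.2); st(ctrl,str(r))
    if ctrl.get_state()['ft_force'][2]>25: break
cv2.imwrite('pics/top5.png',optics.capture('top')); cv2.imwrite('pics/scene5.png',optics.capture('scene'))
ctrl.movel((.439,-.2745,.10),vel=.05); ctrl.movel((.439,-.2745,.25),vel=.2)
ctrl.move_to((.40,0,.35),ori(13.9)); ctrl.dwell(.5); st(ctrl)
for n in('scene','top'): cv2.imwrite(f'pics/{n}6.png',optics.capture(n))
c=crop('pics/scene5.png',None,130,180,110,83,3.6); c2=crop('pics/scene6.png',None,130,180,110,83,3.6)
w=cv2.imread('pics/scene6.png')[180:330,230:480]; w=cv2.resize(w,(396,598-0))
d=crop('pics/top6.png',None,400,155,110,150,3.6); w=cv2.resize(cv2.imread('pics/scene6.png')[190:310,240:480],(396,198))
L=np.vstack([c,c2]); Rr=np.vstack([d,w])[:L.shape[0]] 
h=min(L.shape[0],600); Rr=cv2.resize(np.vstack([d,w]),(396,h)); cv2.imwrite('pics/i.png',np.hstack([L[:h],Rr]))
E
```

```text
False 17.93 [ 0.439  -0.2745  0.0622] F [-5.9  3.1 21.4] gap -0.0002 grip 10.4
True 18.36 [ 0.439  -0.2745  0.0624] F [-4.1  2.5 15.8] gap -0.0001 grip 7.7
 21.91 [ 4.001e-01 -2.000e-04  3.499e-01] F [ 0.1 -0.1  0.1] gap -0.0001 grip 0.0
```

View pics/i.png

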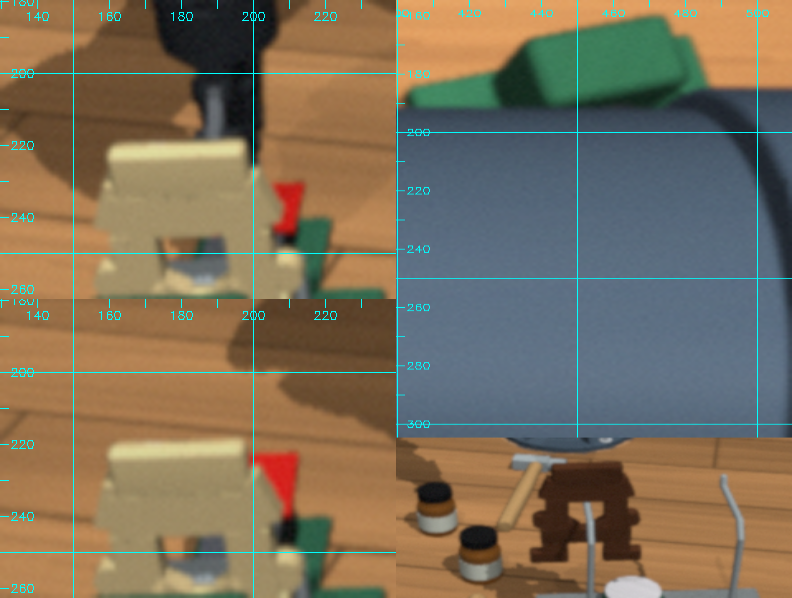

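The pedal met a hard stop: the force rose to 21 N with no further travel. It has come back up (red corner at row 223 again). The bridge stands upright against the front stop, the dark bridge still hangs on its hook, and the jars are standing. Handing in.

```bash
python3 -c "
from cell import ctrl
print(ctrl.close_job())"
```

```text
the job is handed in; nothing more can be done
None
```

The maple bridge is seated upright in the press nest, the pedal was pressed to its stop and came back up, the dark bridge still hangs on its hook, the jar is standing, and I handed the job in at about 22 s; no verdict came back.

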